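# Load, close and wind the clockwork plate rack

### The job

Take every plate out of the carrier and stand it upright in a slot of the clockwork rack, one plate to a slot, any slots. When all the plates are in, lay the keeper bar across the top of the rack, grip upwards and centred, so that it rests home in both forks with its end lips outside the posts; then wind the key on the drum clockwise until it is fully wound at its stop. Leave the bails and the spike key where they are.

Things in the scene. Friction and masses are not known exactly. Their poses are not given: they have to be found in the camera images.
- rack: Fixed dark-wood and brass clockwork plate rack. Origin: centre of the underside, on the ledge; z up; y runs along the row of four slots, x across it. Foot 120 (x) by 260 (y) by 12 mm. Slots at y = -69, -23, 23, 69 mm, x = 0. Fork posts at y = +-115 mm. A brass clockwork drum, 76 mm wide, 104 mm high, with the winding key on top, stands at x = -105, y = 70 mm.
- winder (a joint): Turn of the sprung winding key on the drum, in rad: grows as the key is turned clockwise seen from above; hard stop (fully wound) at 5.4; starts nearly unwound, between 0 and 0.7. Friction holds it wherever it is left; turning takes about 0.13 to 0.25 N m. At 0 the key's flat blade lies along the rack's x axis (blade direction in the rack's frame = minus the joint value about z).
- key_grip (a point): Centre of the key's flat upright steel blade, on the vertical turning axis, 130 mm above the ledge. Blade 46 mm long, 9 mm thick, 34 mm high; its x axis lies along the blade, y through its thickness, and they turn with the key.
- carrier: Fixed grey carrier with blue padding in which the plates start, leaning 0.30 rad from upright. Origin: centre of the underside; 130 mm (x) by 240 mm (y) base; four slots along y, 52 mm apart. Its side boards are 24 mm high; the padded backs (110 mm wide in x) reach about to each plate's centre height, so the upper half of each plate is free.
- bar_seat (a point): Where the centre of the bar's strip lies once the bar is home in both forks: midway between the posts, 139 mm above the ledge; axes as the rack's, the bar along y. The posts (50 mm in x, 14 mm in y, outer faces 244 mm apart) end each in an open-topped fork 32 mm wide inside along x: floor 133 mm, prong tops 151 mm above the ledge.
- bar_c (a point): Centre of the keeper bar's flat steel strip: 264 mm long (along the bar's y), 24 mm wide (x), 12 mm thick (z). At each end a lip, 5 mm thick and 64 mm wide (x), hangs 10 mm below the strip; the lips are 254 mm apart inside and drop over the outer faces of the rack's posts. The loose bar rests on its lips, this point 16 mm above the ledge. 0.18 kg; the same either way round.
- bar_grip (a point): Centre of the keeper bar's wooden grip, a tab standing on the middle of the strip: 14 mm thick along the bar's x, 44 mm long along its y, its top 42 mm above bar_c; this point lies 26 mm above bar_c. Some 36 mm of it stand clear of the strip.
- dome: Bystander: glass dome on a round wooden foot over a red ball, 136 mm wide, fixed.
- bail0: Bystander: loose turned wooden cricket bail, 110 mm long along its x; leave it alone.
- bail1: Bystander: second loose turned wooden cricket bail; leave it alone.
- spike_key: Bystander: loose steel spike key with a T handle, 70 by 83 mm; leave it alone.
- plate0_c (a point): Centre of the red-banded white commemorative plate: a flat disc 110 mm in diameter, 9 mm thick, 0.15 kg; z is the disc's axis (through its thickness). May be absent.
- plate1_c (a point): Centre of the blue-banded white commemorative plate: a flat disc 110 mm in diameter, 9 mm thick, 0.15 kg; z is the disc's axis (through its thickness). May be absent.
- plate2_c (a point): Centre of the green-banded white commemorative plate: a flat disc 110 mm in diameter, 9 mm thick, 0.15 kg; z is the disc's axis (through its thickness). May be absent.
- plate3_c (a point): Centre of the yellow-banded white commemorative plate: a flat disc 110 mm in diameter, 9 mm thick, 0.15 kg; z is the disc's axis (through its thickness). May be absent.
- slot0 (a point): Where a plate's centre lies when it stands home in rack slot 0: 73 mm above the ledge; axes as the rack's (the plate's axis then lies along y). Four brass tines at x = +-32 mm, rounded tops 71 mm above the ledge, leave a 14 mm gap along y; two rails 26 mm above the ledge carry the rim.
- slot1 (a point): Where a plate's centre lies when it stands home in rack slot 1: 73 mm above the ledge; axes as the rack's (the plate's axis then lies along y). Four brass tines at x = +-32 mm, rounded tops 71 mm above the ledge, leave a 14 mm gap along y; two rails 26 mm above the ledge carry the rim.
- slot2 (a point): Where a plate's centre lies when it stands home in rack slot 2: 73 mm above the ledge; axes as the rack's (the plate's axis then lies along y). Four brass tines at x = +-32 mm, rounded tops 71 mm above the ledge, leave a 14 mm gap along y; two rails 26 mm above the ledge carry the rim.
- slot3 (a point): Where a plate's centre lies when it stands home in rack slot 3: 73 mm above the ledge; axes as the rack's (the plate's axis then lies along y). Four brass tines at x = +-32 mm, rounded tops 71 mm above the ledge, leave a 14 mm gap along y; two rails 26 mm above the ledge carry the rim.
Mind the look-alikes: they are no part of the job. What is shaped like the part that bears plate1_c but orange is not meant.

How it is judged:
By the outcome, as a careful person would: the job done as asked, in the order asked, and still so for the second after the job is handed in, with the robot touching nothing.
Of plate0, plate1, plate2, plate3 only 2 to 4 are there at a start; the rules pass over those that are not, and their reading is None.
At some moment in a run one of bar may be knocked a few centimetres aside while the robot is not near it.
It also fails if it takes over 210 s, if anything falls off the work surface, if the arm or the gripper's body presses on something with over 40 N, if the wrist force passes 120 N, or if a joint passes its speed limit or range.

### The arm

A 6-joint arm with a two-finger parallel gripper is mounted at the origin on the work surface. World frame = base frame: x ahead of the robot, y to its left, z up, the work surface at z = 0. Lengths are in mm, angles in rad, forces in N, time in s.
With the tool pointing down it reaches from about 200 to 875 mm from the base axis. Payload 3.4 kg.
Tool frame: the origin (TCP) lies on the front face of the gripper's body, between the roots of the fingers; the fingertips stand 97 mm ahead of it and the grasp point (between the pads) lies 78 mm ahead of it; z points along the fingers, y is the direction in which the jaws open and shut (so a half turn about z gives the same grasp; the last joint's range is limited). The gripper opens to 94 mm and grips with 3 to 60 N. Pads are 16 mm wide; open, the fingers measure 119 mm over their backs; the gripper's body (75 mm by 177 mm) begins 78 mm behind the grasp point.
Start: joints at [1.044, 0.276, 1.505, -0, 1.361, -0.121], TCP at [227, 528.324, 302.693] pointing down, gripper open.
Joint ranges: [-2.89, 2.89], [-0.75, 2.08], [0.22, 2.7], [-1.18, 4.32], [0.11, 2.71], [-2.7, 2.7]. Speed limits (rad/s): [2.57, 2.57, 3.14, 3.14, 3.14, 3.14].

### API

Orientations are given as a rotation vector (axis times angle).
In Python, from station import manip gives the robot as it stands. The module is installed in compiled form; this text tells all that it offers. Calls block until the motion is done:
- manip.move_pose(position, orientation): joint-space move of the TCP to a pose.
- manip.movel(position, v=150, rot=None, max_force=None): straight line of the TCP; rot=None keeps the orientation; v is the mean speed in mm/s. With max_force (N) it stops when the force on the tool has changed by that much, and returns True; else False.
- manip.movej(angles): joint-space move.
- manip.gripper_to(opening): finger opening in mm; the grip force is fixed at half the most; returns when the fingers have stopped.
- manip.hold(seconds).
- manip.ik(position, orientation): joint angles nearest the present ones, or None.
- manip.capture(name): name is "scene" or "side" or "wrist"; returns a dict with "color" (480x640x3 uint8, red, green, blue), "depth" (480x640 float32, mm along the optical axis (not along the pixel's ray), 0 where there is no reading), "fx", "fy", "cx", "cy" (pixels), "R" (3x3) and "t" (3): a world point X has camera coordinates R X + t; the wrist camera has in their place "mount" (4x4, takes a point from camera to tool coordinates, whose origin is the TCP and whose axes are the flange's). Camera axes: x right, y down, z forward; pixel columns grow to the right and rows downward; lengths in mm; the calibration is good to about 2 mm. A picture is of the moment at which its call begins: read the wrist's pose just before it.
A pose or a line that the arm cannot do raises manip.MotionError and nothing moves.
- manip.close_job(): hands the job in, once; it reports no verdict.
Readings, each from a call of its own:
- manip.current_t(): time.
- manip.current_q(): joint angles.
- manip.current_joint_vel(): joint speeds.
- manip.current_joint_efforts(): joint torques, N m.
- manip.current_position(): TCP position.
- manip.current_tcp_rot(): TCP orientation.
- manip.current_wrist_force(): force on the tool from outside, world axes, zero at the start.
- manip.current_wrist_torque(): the same for the moment, N m.
- manip.current_gripper_width(): finger opening in mm.
Only numpy, scipy, OpenCV 4.12 (cv2) and the standard library are available. Lean on these libraries where they do the work, as an engineer would, in place of code of your own. Each camera call takes 0.05 s, during which the arm holds its last target. There are 200 camera calls.

## Working session

There is one attempt and no reset: what is moved stays moved. The work goes in short steps, each a Python script; the robot and the scene stay as the last script left them, time stands still between calls to the robot, and variables do not carry over. Pictures are saved under pics/ and viewed, about 12 in all and at most 16, crops included, and the job is handed in when it is done.

```bash
mkdir -p pics; cat > h.py <<'E'
import numpy as np, cv2
from scipy.spatial.transform import Rotation as Rn
from station import manip as m
def cap(n):
    p=np.array(m.current_position());r=Rn.from_rotvec(m.current_tcp_rot()).as_matrix()
    c=m.capture(n)
    if 'mount' in c:
        T=np.eye(4);T[:3,:3]=r;T[:3,3]=p;T=T@np.array(c['mount']);c['C']=T[:3,:3];c['o']=T[:3,3]
    else:
        R=np.array(c['R']);c['C']=R.T;c['o']=-R.T@np.array(c['t'])
    return c
def cloud(c):
    v,u=np.mgrid[0:480,0:640];d=c['depth']
    P=np.stack([(u-c['cx'])/c['fx']*d,(v-c['cy'])/c['fy']*d,d],-1)
    W=P@c['C'].T+c['o'];W[d<=0]=np.nan
    return W
def ray(c,u,v,z):
    d=c['C']@np.array([(u-c['cx'])/c['fx'],(v-c['cy'])/c['fy'],1]);return c['o']+d*(z-c['o'][2])/d[2]
def save(c,n): cv2.imwrite('pics/'+n+'.png',c['color'][...,::-1])
E
python3 - <<'E'
from h import *
for n in ('scene','side'):
    c=cap(n);save(c,n);np.savez(n,**c)
    print(n,c['o'],c['C'][:,2],c['fx'])
c=cap('wrist');print(c['mount'])
E
cd pics; python3 -c "
import cv2;a=cv2.imread('scene.png');b=cv2.imread('side.png')
"
```

```text
scene [1489.20509834   28.26432117  720.2231469 ] [-0.82245078  0.12934036 -0.55393662] 493.1022848056778
side [ 317.22142055 -924.81870028  764.02998749] [ 0.23713897  0.83595262 -0.49492255] 488.5946298973811
[[ 3.19465761e-04 -9.73550019e-01 -2.28473760e-01  6.65408994e+01]
 [ 9.99998576e-01  6.89614713e-04 -1.54026051e-03 -1.96244078e-01]
 [ 1.65707952e-03 -2.28472943e-01  9.73548853e-01 -8.06982827e+01]
 [ 0.00000000e+00  0.00000000e+00  0.00000000e+00  1.00000000e+00]]
```

View pics/scene.png

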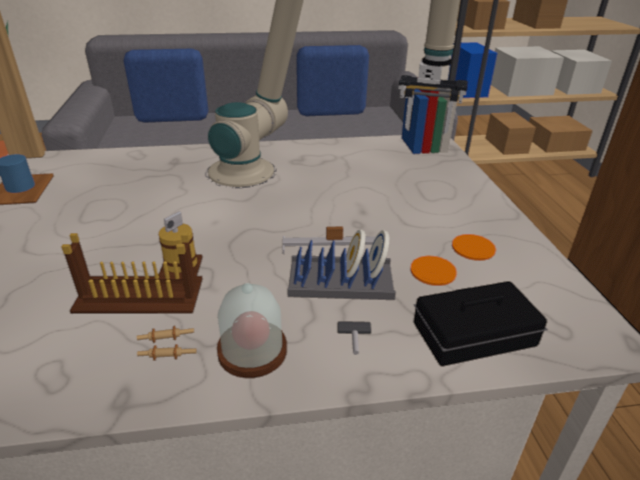

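View pics/side.png

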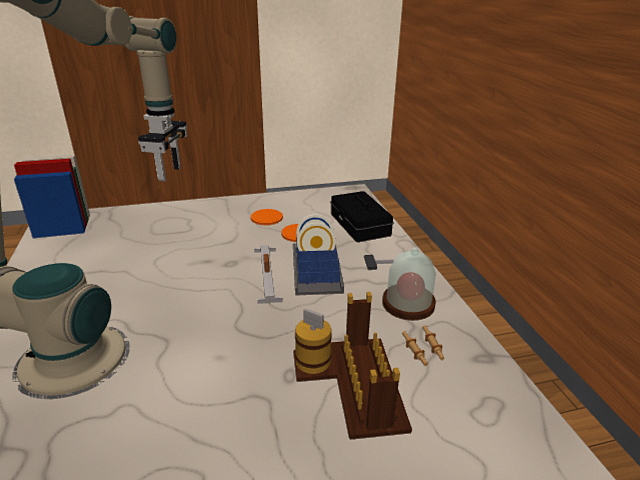

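Two plates (yellow, blue) in the carrier at scene (355,250),(378,255); rack at (135,285), drum (175,240), bar behind the carrier at (320,240); dome (250,330). I'll get coarse positions, then view from above with the wrist camera.

```bash
python3 - <<'E'
from h import *
c=dict(np.load('scene.npz'));W=cloud(c)
for n,(u,v,z) in dict(rackFL=(72,309,0),rackFR=(197,309,0),carFL=(288,293,0),carFR=(394,296,0),barL=(284,243,16),barR=(370,240,16),drum=(177,232,104),grip=(335,232,42)).items(): print(n,ray(c,u,v,z).round(),W[v,u].round())
import math
def down(yaw): return (Rn.from_euler('z',yaw)*Rn.from_euler('x',np.pi)).as_rotvec()
print(m.current_tcp_rot(), Rn.from_rotvec(m.current_tcp_rot()).as_matrix().round(2).tolist())
def tr(p,yaw):
    try: m.move_pose(p,down(yaw));return True
    except m.MotionError as e: print(p,yaw,e);return False
r=ray(c,135,290,0); k=ray(c,340,265,0)
for n,q in (('w_car',k),('w_rack',r)):
    # camera at tool +x => want camera side toward robot: yaw so tool x = -radial? try both
    for yaw in (np.pi,0):
        s=-1 if yaw else 1
        if tr([q[0]-0*s,q[1],400],yaw): break
    w=cap('wrist');save(w,n);np.savez(n,**w);print(n,yaw,w['o'].round(),m.current_q().__repr__(),m.current_t())
E
cd pics; python3 -c "
import cv2,numpy as np
cv2.imwrite('w2.png',cv2.resize(np.vstack([cv2.imread('w_car.png'),cv2.imread('w_rack.png')]),None,fx=.625,fy=.625))"
```

```text
rackFL [ 627. -367.    0.] [ 639. -362.   10.]
rackFR [ 662. -103.    0.] [ 663. -103.    0.]
carFL [635.  96.   0.] [650.  95.  13.]
carFR [676. 331.   0.] [690. 326.  12.]
barL [458. 103.  16.] [460. 103.  17.]
barR [472. 323.  16.] [481. 320.  22.]
drum [ 512. -144.  104.] [ 514. -143.  105.]
grip [463. 232.  42.] [472. 231.  48.]
[-6.32995068e-01 -3.07670829e+00  1.98738122e-03] [[-0.92, 0.39, -0.0], [0.39, 0.92, -0.0], [0.0, -0.0, -1.0]]
w_car 3.141592653589793 [479. 232. 481.] array([ 2.85003488e-01,  2.68256140e-01,  1.28047335e+00,  4.58778503e-04,
        1.59344764e+00, -1.28700026e+00]) 1.8417
w_rack 3.141592653589793 [ 513. -244.  481.] array([-5.08194045e-01,  3.25764863e-01,  1.19693778e+00,  5.43987210e-04,
        1.61878292e+00, -2.08071351e+00]) 3.6333
```

View pics/w2.png

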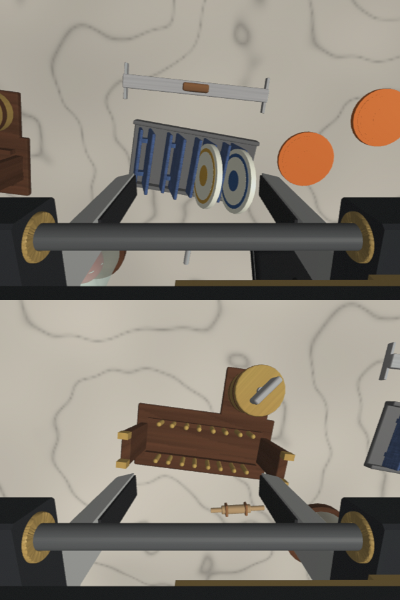

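The wrist views show rack, drum with key (key blade diagonal at ~(265,390) in the stack), carrier and bar in full. Now fit poses from the depth.

```bash
cat > meas.py <<'E'
from h import *
def hsv(c): return cv2.cvtColor(np.ascontiguousarray(c['color']),cv2.COLOR_RGB2HSV)
def rack(c):
    W=cloud(c);H=hsv(c);br=(H[...,0]>15)&(H[...,0]<32)&(H[...,1]>110)&(H[...,2]>90)
    reg=(abs(W[...,0]-600)<130)&(abs(W[...,1]+230)<170)
    M=(br&reg&(W[...,2]>62)&(W[...,2]<78)).astype(np.uint8)
    n,l,s,ce=cv2.connectedComponentsWithStats(M)
    T=np.array([np.nanmedian(W[l==i],0) for i in range(1,n) if 5<s[i,4]<400])
    # ray-cast blob centroids on z=69
    B=np.array([ray(c,*ce[i],69) for i in range(1,n) if 5<s[i,4]<400])
    return T,B,W,H,reg
if __name__=='__main__':
    c=dict(np.load('w_rack.npz'));T,B,W,H,reg=rack(c)
    print(len(B));print(B.round(1).tolist());print(T.round(1).tolist())
    P=W[reg&(W[...,2]>125)&(W[...,2]<175)];print('high',len(P))
    K=P[(P[:,0]<560)&(P[:,1]>-190)]
    K=K[K[:,2]>138]
    if len(K): print('key',cv2.minAreaRect(K[:,:2].astype(np.float32)),K[:,2].max(),len(K))
    F=P[(P[:,1]<-280)|((P[:,1]>-190)&(P[:,0]>570))]
    for G in (F[F[:,1]<-280],F[F[:,1]>-280]):
        G=G[G[:,2]>145]; print('post',G.mean(0),cv2.minAreaRect(G[:,:2].astype(np.float32)))
    c=dict(np.load('w_car.npz'));W=cloud(c);H=hsv(c)
    reg=(W[...,0]<540)&(W[...,0]>400)&(W[...,1]>60)&(W[...,1]<360)
    S=W[reg&(W[...,2]>17)&(W[...,2]<30)];print('bar strip',cv2.minAreaRect(S[:,:2].astype(np.float32)),np.median(S[:,2]))
    G=W[reg&(W[...,2]>48)];print('bargrip',cv2.minAreaRect(G[:,:2].astype(np.float32)),np.median(G[:,2]),len(G))
    reg=(W[...,0]<720)&(W[...,0]>500)&(W[...,1]>60)&(W[...,1]<360)
    for n,(lo,hi) in dict(yellow=(15,32),blue=(95,125)).items():
        wh=(reg&(W[...,2]>75)&(H[...,1]<60)&(H[...,2]>120)).astype(np.uint8)
        col=(reg&(W[...,2]>60)&(H[...,0]>lo)&(H[...,0]<hi)&(H[...,1]>70))
        k,l,s,ce=cv2.connectedComponentsWithStats(col.astype(np.uint8))
        for i in range(1,k):
            if s[i,4]>40:
                Q=W[l==i];m0=Q.mean(0);_,sv,vt=np.linalg.svd(Q-m0);print(n,s[i],m0.round(1),'n',vt[2].round(3),(sv/len(Q)**.5).round(1),Q[:,2].max().round(1),ce[i].round())
E
python3 meas.py
```

```text
16
[[557.4, -308.1, 69.0], [560.1, -286.7, 69.0], [563.0, -263.1, 69.0], [565.8, -241.5, 69.0], [569.0, -217.9, 69.0], [571.8, -196.2, 69.0], [575.0, -172.6, 69.0], [577.5, -151.0, 69.0], [620.0, -316.3, 69.0], [623.0, -294.6, 69.0], [626.0, -270.9, 69.0], [628.7, -249.4, 69.0], [631.9, -226.0, 69.0], [634.5, -204.4, 69.0], [637.7, -180.7, 69.0], [640.5, -159.1, 69.0]]
[[557.3, -308.3, 68.9], [560.1, -286.6, 69.1], [563.1, -262.8, 68.6], [566.0, -241.9, 68.3], [569.2, -217.8, 68.5], [571.7, -195.8, 68.1], [574.9, -172.5, 68.4], [577.7, -150.8, 68.3], [620.3, -316.1, 68.7], [623.0, -294.5, 68.3], [625.9, -270.9, 68.6], [629.1, -249.3, 68.2], [632.3, -225.5, 68.1], [634.8, -204.4, 68.2], [637.9, -180.7, 68.2], [640.8, -159.0, 68.3]]
high 2869
key ((504.8753967285156, -151.1165771484375), (9.413325309753418, 45.53800582885742), 44.89580535888672) 147.7721517089264 661
post [ 584.34684674 -347.02951946  149.34212039] ((585.0271606445312, -347.4845275878906), (14.501039505004883, 50.50526428222656), 82.64171600341797)
post [ 598.43532594 -117.55605799  148.95185869] ((611.8818969726562, -
[... 618 characters left out ...]
-0.003  1.     0.008] [4.5 3.4 0.5] 421.3 [ 55. 380.]
yellow [ 545  338   55   84 2201] [519.4 280.1 415.3] n [ 0.001 -1.     0.002] [4.5 3.5 0.5] 421.2 [578. 380.]
yellow [ 280  439  360   19 3948] [526.3 259.  425.3] n [-0.962 -0.007 -0.273] [17.9  1.1  0.4] 428.2 [480. 452.]
blue [230 212  19 100 691] [588.7 149.2  73.1] n [-0.153 -0.849  0.507] [31.   4.7  1.4] 77.8 [239. 260.]
blue [275 220  23  99 826] [597.7 199.5  71.8] n [-0.155 -0.869  0.469] [31.   5.4  1.3] 77.6 [286. 268.]
blue [358 246  39  88 437] [616.6 299.9 100.4] n [-0.167 -0.934  0.317] [32.7 19.2  0.4] 124.4 [384. 294.]
blue [366 273  15  33 395] [617.9 292.5  79.7] n [-0.164 -0.936  0.311] [8.7 8.5 0.4] 95.6 [373. 289.]
```

```bash
cat > plan.py <<'E'
from meas import *
_,B,*_=rack(dict(np.load('w_rack.npz')))
RC=B.mean(0);RC[2]=0
B=B[np.argsort(B[:,0])]
ym=np.linalg.svd(B-B.mean(0)); v=(B[np.argmax(B[:,1])]-B[np.argmin(B[:,1])])
A=[np.polyfit(r[:,1],r[:,0],1)[0] for r in (B[B[:,0]<600],B[B[:,0]>600])]
YAW=-np.arctan(np.mean(A));Rr=Rn.from_euler('z',YAW).as_matrix()
RV=Rr@Rn.from_euler('z',np.pi).as_matrix()@Rn.from_euler('x',np.pi).as_matrix()
rk=lambda x,y,z:RC+Rr@np.array([x,y,z])
rv=lambda R:Rn.from_matrix(R).as_rotvec()
tcp=lambda g,R:np.asarray(g)-78*R[:,2]
def pick_plate(dot,n,up=38,op=38):
    n=n/np.linalg.norm(n);C=np.array(dot)-4.5*n
    u=np.array([0,0,1])-n[2]*n;u/=np.linalg.norm(u)
    R=np.column_stack([np.cross(n,u),-n,-u]);G=C+up*u
    m.gripper_to(op);m.move_pose(tcp(G+90*u,R),rv(R))
    print('in',m.movel(tcp(G,R),v=120,rot=None,max_force=10))
    m.gripper_to(0);print('w',m.current_gripper_width())
    m.movel(tcp(G+125*u,R),v=120);print('f',m.current_wrist_force(),'w',m.current_gripper_width())
    m.move_pose(tcp(C+[0,0,230],RV),rv(RV))
E
python3 - <<'E'
from plan import *
print(RC,YAW)
d=rk(-105,70,0);print('drum pred',d)
pick_plate([617.9,292.5,79.7],np.array([-.166,-.935,.313]))
m.move_pose(tcp(rk(0,-69,230),RV),rv(RV))
c=cap('wrist');save(c,'hov1');np.savez('hov1',**c)
W=cloud(c);T=(W-np.array(m.current_position()))@RV   # tool frame
s=(T[...,2]>50)&(T[...,2]<175)&(abs(T[...,1])<12)&(abs(T[...,0])<70)
P=T[s];print(len(P))
for z in range(50,175,15):
    q=P[(P[:,2]>=z)&(P[:,2]<z+15)]
    if len(q): print(z,len(q),q.min(0).round(1),q.max(0).round(1),np.median(q,0).round(1))
_,B,*_=rack(c);B=B[np.argsort(B[:,1])];print(len(B),((B-RC)@Rr).round(1).tolist())
E
```

```text
[ 598.87119726 -233.64812177    0.        ] -0.12873706241784633
drum pred [ 503.72681399 -150.74729951    0.        ]
in False
w 9.362120103595625
f [-0.69129879 -0.25274429 -1.30381456] w 9.071983134725995
5479
50 2359 [-11.9 -12.   50. ] [22.4 12.  65. ] [ 8.7 -0.2 61.9]
65 1908 [-16.6 -12.   65. ] [42.2 12.  80. ] [25.9 -0.3 70.9]
80 913 [  8.2 -11.9  80. ] [50.6 12.  95. ] [42.4  0.  85.9]
95 261 [  8.4 -10.1  95.1] [ 54.1  10.4 109.9] [51.8  0.  99.7]
110 38 [ 53.9  -4.4 110.5] [ 54.7   3.9 116.8] [ 54.4   0.  113.6]
21 [[31.0, -81.1, 69.0], [-31.5, -80.0, 69.0], [30.8, -56.1, 69.0], [-31.6, -57.0, 69.0], [31.6, -34.3, 69.0], [-31.5, -34.3, 69.0], [31.8, -12.6, 69.0], [-31.5, -12.7, 69.0], [31.6, 10.9, 69.0], [-31.6, 10.9, 69.0], [31.6, 32.7, 69.0], [-31.5, 32.5, 69.0], [-104.0, 32.1, 69.0], [-89.1, 35.2, 69.0], [-81.4, 40.3, 69.0], [-119.4, 35.8, 69.0], [31.6, 56.4, 69.0], [-71.7, 50.2, 69.0], [-31.5, 56.4, 69.0], [31.5, 78.0, 69.0], [-31.5, 78.1, 69.0]]
```

View pics/hov1.png

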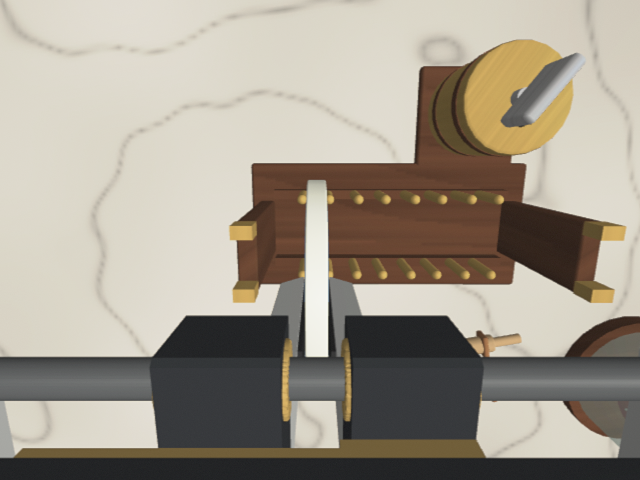

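Plate is centred in the jaws and the slot 0 tines line up (316,200–270). Insert, then do the yellow one.

```bash
cat >> plan.py <<'E'
def place(y,up=38,rise=120):
    m.movel(tcp(rk(0,y,150+up),RV),v=200,rot=rv(RV))
    hit=m.movel(tcp(rk(0,y,73+up-1),RV),v=50,max_force=8)
    p=np.array(m.current_position());print('hit',hit,'above home',p[2]-78-73-up,(Rr.T@(p-RC)).round(1))
    return p
def release(rise=130,op=30):
    m.gripper_to(op);p=np.array(m.current_position());m.movel(p+[0,0,rise],v=150)
E
python3 - <<'E'
from plan import *
p=place(-69)
print(m.current_wrist_force())
if p[2]-78-73-38<4: release()
c=cap('wrist');save(c,'pl1')
print(m.current_t())
E
```

```text
hit False above home -0.6321208065870962 [  0.2 -69.1 188.4]
[ 0.15862512 -0.1212942  -1.65659756]
15.7333
```

```bash
python3 - <<'E'
from plan import *
p=np.array(m.current_position());m.movel([p[0],p[1],370],v=200)
pick_plate([608.8,241.2,79.7],np.array([-.166,-.935,.313]))
m.move_pose(tcp(rk(0,23,230),RV),rv(RV))
p=place(23);print(m.current_wrist_force())
if p[2]-78-73-38<4: release()
c=cap('side');save(c,'side2');a=c['color']
m.move_pose([500,0,420],rv(RV))
c=cap('scene');save(c,'scene2');np.savez('scene2',**c)
# bar: view
b=[470,215,0]
m.move_pose([470,214,400],rv(RV));w=cap('wrist');save(w,'bar1');np.savez('bar1',**w)
q=np.hstack([cv2.imread('pics/side2.png')[280:460,260:480],cv2.imread('pics/scene2.png')[200:380,40:260]])
q=cv2.resize(q,(800,327));cv2.imwrite('pics/chk.png',np.vstack([q,cv2.resize(cv2.imread('pics/bar1.png'),(360,270)).repeat(1,0) if 0 else cv2.copyMakeBorder(cv2.resize(cv2.imread('pics/bar1.png'),(360,270)),0,0,0,440,0)]))
print(m.current_t())
E
```

```text
in False
w 8.934882417057233
f [-0.28414089 -0.19308544 -1.34387793] w 9.113072525176172
hit False above home -0.6407593539512391 [  0.2  22.9 188.4]
[ 0.61595666  0.12284296 -1.74213889]
29.0917
```

View pics/chk.png

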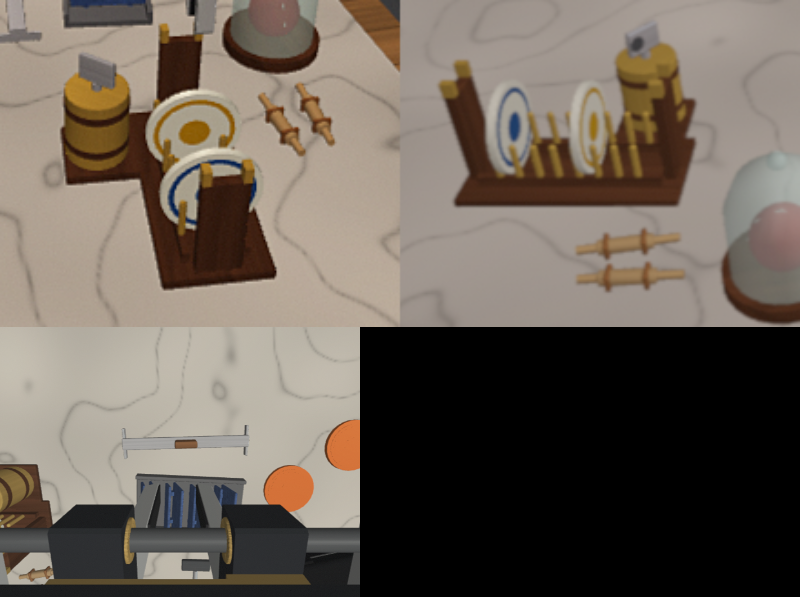

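Both plates stand upright in the slots (blue slot 0, yellow slot 2). The bar has been knocked (in the bottom view at (185,443)). Measure and pick it.

```bash
cat > bar.py <<'E'
from plan import *
def findbar(c,cx=500):
    W=cloud(c);H=hsv(c)
    g=((W[...,2]>34)&(W[...,2]<75)&(H[...,0]<20)&(H[...,1]>80)&(W[...,0]>380)&(W[...,0]<560)&(W[...,1]>100)&(W[...,1]<330)).astype(np.uint8)
    n,l,s,ce=cv2.connectedComponentsWithStats(g);i=1+np.argmax(s[1:,4]);G=W[l==i]
    top=G[G[:,2]>G[:,2].max()-6]; gr=cv2.minAreaRect(top[:,:2].astype(np.float32))
    st=((W[...,2]>15)&(W[...,2]<30)&(abs(W[...,1]-gr[0][1])<118)&(abs(W[...,0]-gr[0][0])<45)&(H[...,1]<60)).astype(np.uint8)
    n,l,s,ce=cv2.connectedComponentsWithStats(st)
    S=np.concatenate([W[l==j] for j in range(1,n) if s[j,4]>150])
    fx,fy=S[:,0],S[:,1]
    for _ in range(4):
        k=np.polyfit(fy,fx,1);r=fx-np.polyval(k,fy);ok=abs(r)<14;fx,fy=fx[ok],fy[ok]
    yaw=-np.arctan(k[0])
    print('grip',gr,top[:,2].max().round(1),'yaw',yaw,'line x at grip',np.polyval(k,gr[0][1]),'strip y',fy.min(),fy.max(),'z',np.median(S[:,2]),len(fx))
    return np.array(gr[0]),yaw,np.polyval(k,gr[0][1])
E
python3 - <<'E'
from bar import *
xy,yaw,xl=findbar(dict(np.load('bar1.npz')))
m.move_pose([xy[0]+15,xy[1],300],rv(Rn.from_euler('z',yaw).as_matrix()@Rr.T@RV))
w=cap('wrist');save(w,'bar2');np.savez('bar2',**w)
findbar(w);print(m.current_t())
E
```

```text
grip ((463.0106201171875, 228.5086212158203), (42.19488525390625, 13.1334867477417), 82.99418640136719) 58.5 yaw -0.10103981077974684 line x at grip 462.36048881033304 strip y 110.57154705974337 346.50323412489803 z 20.477030190672394 3623
grip ((463.071044921875, 228.4444580078125), (41.731300354003906, 12.696008682250977), 84.04893493652344) 58.8 yaw -0.10262097641851552 line x at grip 462.2550175831863 strip y 110.46169933415125 346.4419534139871 z 20.54136421672024 5743
29.6333
```

View pics/bar2.png

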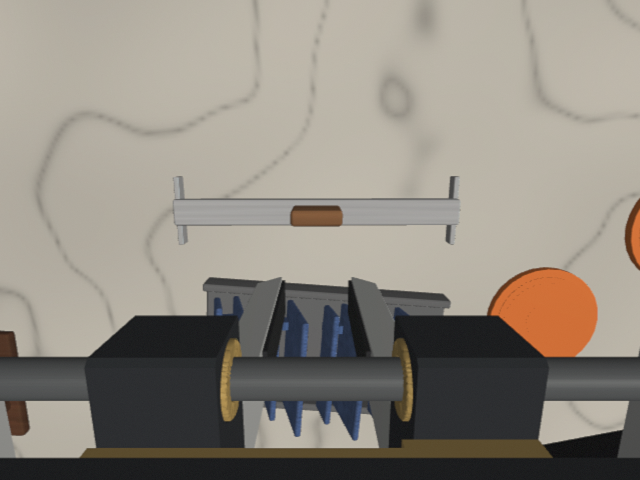

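```bash
python3 - <<'E'
from bar import *
xy=np.array([463.0,228.5]);yaw=-.102
X=Rn.from_euler('x',np.pi).as_matrix()
Rz=lambda a:Rn.from_euler('z',a).as_matrix()
for s in (np.pi/2,-np.pi/2):
    Rb=Rz(yaw+s)@X;Rp=Rz(YAW+s)@X
    a=m.ik(tcp([*xy,150],Rb),rv(Rb));b=m.ik(tcp(rk(0,0,260),Rp),rv(Rp))
    print(s,a,b)
    if a is not None and b is not None and abs(a[5])<2.5 and abs(b[5])<2.5: break
m.gripper_to(40)
m.move_pose(tcp([*xy,130],Rb),rv(Rb))
print('in',m.movel(tcp([*xy,16+29],Rb),v=80,max_force=8))
m.gripper_to(0);print('w',m.current_gripper_width())
m.movel(tcp([*xy,290],Rb),v=150);print(m.current_wrist_force(),m.current_gripper_width())
m.move_pose(tcp(rk(0,0,290),Rp),rv(Rp))
w=cap('wrist');save(w,'hold');np.savez('hold',**w)
c=cap('scene');save(c,'hold_s');np.savez('hold_s',**c)
c=cap('side');save(c,'hold_d');np.savez('hold_d',**c)
q=np.vstack([cv2.imread('pics/hold.png'),np.hstack([cv2.imread('pics/hold_s.png')[130:370,0:320],cv2.imread('pics/hold_d.png')[200:440,240:560]])])
cv2.imwrite('pics/hold3.png',cv2.resize(q,(533,600)));np.save('s.npy',s);print(s,m.current_t())
E
```

```text
1.5707963267948966 [ 3.23628477e-01  2.43346554e-01  1.74732107e+00 -4.44089210e-16
  1.15092502e+00  4.25628477e-01] [-0.48015405  0.36404086  1.28733187  0.          1.49021993 -0.35141699]
in False
w 13.622787737197678
[-0.11015156  0.61214993 -1.40787049] 13.994319750808964
1.5707963267948966 36.875
```

View pics/hold3.png

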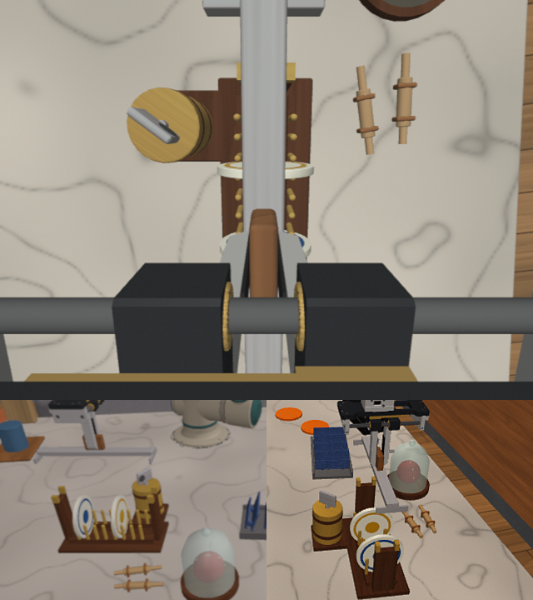

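Bar is held level, aligned with the rack. Check its offset in the tool frame, from the far lip.

```bash
python3 - <<'E'
from bar import *
w=dict(np.load('hold.npz'));p=np.array(m.current_position());R=Rn.from_rotvec(m.current_tcp_rot()).as_matrix()
T=(cloud(w)-p)@R
s=(T[...,2]>92)&(T[...,2]<120)&(abs(T[...,1])<60)
P=T[s];print(len(P),P.min(0),P.max(0),(Rr.T@R).round(2).tolist())
for x in range(10,141,10):
    q=P[(P[:,0]>=x)&(P[:,0]<x+10)]
    if len(q): print(x,len(q),q[:,1].min().round(1),q[:,1].max().round(1),np.median(q[:,2]).round(1))
q=P[(abs(P[:,1])>16)&(abs(P[:,1])<36)&(P[:,0]>100)];print('lip x',np.percentile(q[:,0],[2,50,98]))
E
```

```text
17633 [-89.50350656 -32.60781601  92.01289474] [131.46627557  31.10808613 119.95052459] [[-0.0, 1.0, 0.0], [1.0, 0.0, 0.0], [0.0, 0.0, -1.0]]
10 368 -12.7 11.3 102.8
20 1059 -12.5 11.1 102.6
30 1042 -12.3 11.0 102.7
40 1126 -12.7 11.4 102.7
50 1136 -12.6 11.2 102.7
60 1187 -12.3 11.0 102.7
70 1230 -12.7 11.3 102.8
80 1290 -12.5 11.2 102.7
90 1318 -12.6 11.1 102.8
100 1417 -12.7 11.3 102.8
110 1437 -12.6 11.1 102.8
120 2513 -32.6 31.1 109.2
130 256 -32.2 31.1 110.8
lip x [126.74790156 127.81863912 130.96339207]
```

```bash
python3 - <<'E'
from bar import *
R=Rn.from_rotvec(m.current_tcp_rot()).as_matrix()
off=[0.7,0.6]
m.movel(rk(*off,165+108),v=120)
h=m.movel(rk(*off,139+106),v=30,max_force=6)
p=np.array(m.current_position());print(h,p[2],'expect 246-248.5',m.current_wrist_force())
w=cap('wrist');save(w,'seat')
c=cap('scene');save(c,'seat_s');c=cap('side');save(c,'seat_d')
a=cv2.resize(cv2.imread('pics/seat_s.png')[200:340,40:220],(400,311));b=cv2.resize(cv2.imread('pics/seat_d.png')[280:440,280:440],(311,311))
q=np.hstack([a,b]);cv2.imwrite('pics/seat3.png',np.vstack([q,cv2.copyMakeBorder(cv2.resize(cv2.imread('pics/seat.png'),(380,285)),0,0,0,331,0)]))
E
```

```text
True 246.2962547176628 expect 246-248.5 [-0.5519387   0.53568617  2.98481825]
```

View pics/seat3.png

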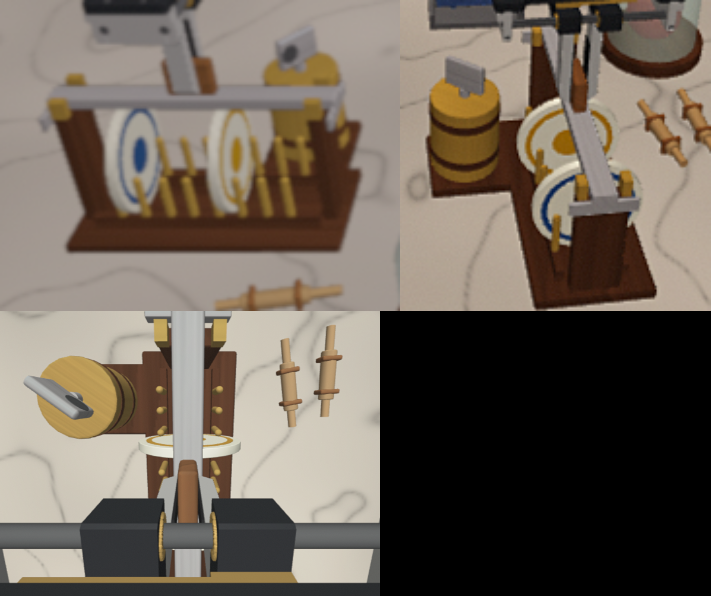

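Bar is down on the fork floors with lips outside the posts, grip up. Release, back off, and look at the key up close.

```bash
python3 - <<'E'
from bar import *
p=np.array(m.current_position())
m.gripper_to(44);m.movel(p+[0,0,3],v=20);m.movel(p+[0,0,120],v=150)
R=RV
m.move_pose([535,-150,350],rv(RV))
w=cap('wrist');save(w,'key1');np.savez('key1',**w)
W=cloud(w);P=W[(W[...,2]>140)&(W[...,2]<152)&(np.hypot(W[...,0]-504,W[...,1]+151)<45)]
print(cv2.minAreaRect(P[:,:2].astype(np.float32)),np.median(P[:,2]),P[:,:2].mean(0))
# bar check: strip and grip in rack frame
Q=((W-RC)@Rr);
s=Q[(Q[...,2]>170)&(Q[...,2]<190)&(abs(Q[...,0])<30)&(abs(Q[...,1])<50)];print('grip rack frame',len(s),s.min(0).round(1) if len(s) else '',s.max(0).round(1) if len(s) else '')
s=Q[(Q[...,2]>141)&(Q[...,2]<149)&(abs(Q[...,0])<30)&(abs(Q[...,1])<100)];print('strip z',np.median(s[:,2]),s[:,0].min(),s[:,0].max())
print(m.current_t())
E
```

```text
((504.84027099609375, -150.77651977539062), (9.137704849243164, 45.87013244628906), 45.153202056884766) 145.10757676448173 [ 504.25629464 -150.519856  ]
grip rack frame 0  
strip z 143.49978110657545 -13.21204012542139 10.813105658539829
42.1417
```

View pics/key1.png

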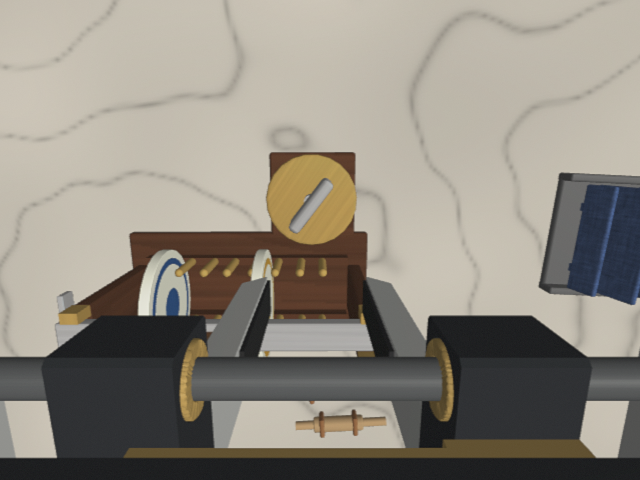

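```bash
python3 - <<'E'
from bar import *
X=Rn.from_euler('x',np.pi).as_matrix();Rz=lambda a:Rn.from_euler('z',a).as_matrix()
ax=np.array([504.6,-150.8]);b=-np.deg2rad(44.85)
T0=lambda: np.array(m.current_wrist_torque())[2]
def grab(yaw):
    R=Rz(yaw)@X;m.move_pose(tcp([*ax,190],R),rv(R))
    print('in',m.movel(tcp([*ax,133],R),v=80,max_force=8))
    m.gripper_to(0);print('w',m.current_gripper_width(),'q6',m.current_q()[5],'F',np.round(m.current_wrist_force(),1))
def turn(d):
    q=np.array(m.current_q());q[5]+=d;m.movej(q)
m.gripper_to(34);grab(b+np.pi)
for i in range(6):
    turn(.4);print(i,round(T0(),3),np.round(m.current_wrist_force(),1),m.current_gripper_width().__round__(1))
m.gripper_to(34);p=np.array(m.current_position());m.movel([*p[:2],p[2]+60],v=120)
p=np.array(m.current_position());m.move_pose([500,-100,420],rv(RV));m.move_pose([535,-150,350],rv(RV))
w=cap('wrist');save(w,'key2');W=cloud(w);P=W[(W[...,2]>140)&(W[...,2]<152)&(np.hypot(W[...,0]-504,W[...,1]+151)<45)]
print(cv2.minAreaRect(P[:,:2].astype(np.float32)),'expected deg',(np.rad2deg(b-2.4))%180,m.current_t())
E
```

```text
in False
w 9.116150349145316 q6 -1.2105182805935408 F [1.5 1.  1.9]
0 -0.023 [ 1.2  0.8 -0.3] 8.9
1 -0.141 [1.  1.6 0.1] 8.8
2 0.022 [ 1.9  0.7 -1.2] 8.6
3 -0.048 [ 3.4  1.9 -0.5] 8.7
4 -0.023 [ 3.2  0.2 -1.3] 9.0
5 -0.071 [ 1.9  0.6 -0.2] 8.6
((504.6646728515625, -150.76260375976562), (9.007330894470215, 45.7940673828125), 88.74805450439453) expected deg 177.6401291686024 51.6083
```

```bash
python3 - <<'E'
from bar import *
X=Rn.from_euler('x',np.pi).as_matrix();Rz=lambda a:Rn.from_euler('z',a).as_matrix()
ax=np.array([504.6,-150.8]);yaw=np.deg2rad(178.75);R=Rz(yaw)@X
T0=lambda: round(np.array(m.current_wrist_torque())[2],3)
def turn(d):
    q=np.array(m.current_q());q[5]+=d;m.movej(q)
m.gripper_to(34);m.move_pose(tcp([*ax,190],R),rv(R))
print('in',m.movel(tcp([*ax,133],R),v=80,max_force=8));m.gripper_to(0)
q0=m.current_q()[5]
for d in [.5]*4+[.08]*9:
    turn(d);a=m.current_q()[5]-q0;t=T0();print(round(a,3),t,np.round(m.current_wrist_force(),1),round(m.current_gripper_width(),1))
    if abs(t)>.4 and a>2.2: break
m.gripper_to(34);p=np.array(m.current_position());m.movel([*p[:2],p[2]+60],v=120)
m.move_pose([500,-100,420],rv(RV));m.move_pose([535,-150,350],rv(RV))
w=cap('wrist');save(w,'key3');W=cloud(w);P=W[(W[...,2]>140)&(W[...,2]<152)&(np.hypot(W[...,0]-504,W[...,1]+151)<45)]
print(cv2.minAreaRect(P[:,:2].astype(np.float32)),'stop deg',np.rad2deg(YAW-5.4)%180,m.current_t())
E
```

```text
in False
0.498 -0.093 [0.2 1.6 1. ] 8.6
0.996 -0.011 [1.4 3.1 0.1] 8.8
1.493 -0.037 [ 2.3  2.3 -0.7] 8.9
1.99 -0.025 [ 3.9  1.9 -1.8] 8.6
2.067 0.023 [2.7 1.8 0.1] 8.7
2.144 -0.037 [ 3.   2.8 -1. ] 8.8
2.22 0.021 [ 3.2  3.2 -0.6] 8.6
2.297 -0.062 [ 2.9  2.9 -0.8] 8.6
2.373 0.259 [ 3.6  2.3 -0.3] 8.8
2.449 0.617 [ 3.1  2.8 -1.3] 9.4
((504.7252502441406, -150.74496459960938), (45.71767807006836, 9.175056457519531), 43.429527282714844) stop deg 43.22670028590062 61.0083
```

Torque rose to 0.62 N m and the blade is at the stop angle (43.4° against 43.2°). Final check from a distance.

```bash
python3 - <<'E'
from bar import *
m.move_pose([520,-233,420],rv(RV))
w=cap('wrist');save(w,'fin_w');W=cloud(w);Q=(W-RC)@Rr
s=Q[(Q[...,2]>141)&(Q[...,2]<150)&(abs(Q[...,0])<22)&(abs(Q[...,1])<100)];print('strip',len(s),np.median(s[:,2]),s[:,0].min(),s[:,0].max())
s=Q[(Q[...,2]>174)&(Q[...,2]<188)&(abs(Q[...,0])<30)&(abs(Q[...,1])<50)];print('grip',s.min(0),s.max(0))
s=Q[(Q[...,2]>125)&(Q[...,2]<150)&(abs(Q[...,0])<36)&(abs(Q[...,0])>27)&(abs(Q[...,1])<140)];print('lips y',s[:,1].min(),s[:,1].max())
m.move_pose([300,-100,420],rv(RV))
c=cap('scene');save(c,'fs');c=cap('side');save(c,'fd')
a=cv2.resize(cv2.imread('pics/fs.png')[200:380,40:300],(433,300));b=cv2.resize(cv2.imread('pics/fd.png')[270:450,270:470],(333,300))
cv2.imwrite('pics/fin.png',np.vstack([np.hstack([a,b]),cv2.copyMakeBorder(cv2.resize(cv2.imread('pics/fin_w.png'),(400,300)),0,0,0,366,0)]))
E
```

```text
strip 2153 143.43884813706057 -15.696795784290899 8.00516177171301
grip [-10.72762895 -20.30405668 174.01041479] [  3.46007453  23.08525612 182.14527659]
lips y -130.78908939900165 132.9484898597679
```

View pics/fin.png

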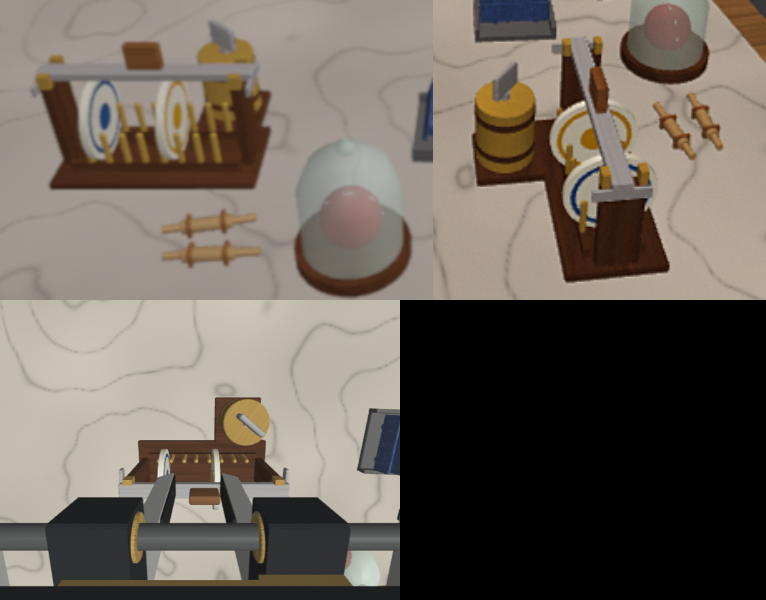

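The bar reads ~3.7 mm off centre in x here, against 1.2 mm in the earlier view. I'll re-measure it against the fork prongs in a single clean view.

```bash
python3 - <<'E'
from bar import *
for n,p in (('a',[620,-240,360]),('b',[560,-150,380])):
    m.move_pose(p,rv(RV));w=cap('wrist');save(w,'chk_'+n);np.savez('chk_'+n,**w)
    Q=(cloud(w)-RC)@Rr;H=hsv(w)
    s=Q[(Q[...,2]>140)&(Q[...,2]<150)&(abs(Q[...,0])<24)&(abs(Q[...,1])<100)&(H[...,1]<50)]
    print('strip',len(s),np.percentile(s[:,0],[1,99]).round(1),[np.percentile(s[(s[:,1]>lo)&(s[:,1]<lo+40),0],[2,98]).round(1).tolist() for lo in (-100,-60,20,60) if ((s[:,1]>lo)&(s[:,1]<lo+40)).sum()>20])
    s=Q[(Q[...,2]>174)&(Q[...,2]<188)&(abs(Q[...,0])<30)&(abs(Q[...,1])<50)&(H[...,1]>60)]
    if len(s): print('grip',np.percentile(s,[1,99],0).round(1).tolist())
    br=(H[...,0]>15)&(H[...,0]<32)&(H[...,1]>110)
    for sg in (-1,1):
        s=Q[br&(Q[...,2]>147)&(Q[...,2]<155)&(abs(Q[...,1]-sg*115)<12)&(abs(Q[...,0])<32)]
        for xs in (-1,1):
            t=s[s[:,0]*xs>0]
            if len(t)>5: print('prong',sg,xs,len(t),np.percentile(t,[2,98],0)[:,:2].round(1).tolist())
a=cv2.imread('pics/chk_a.png');cv2.imwrite('pics/chk_a2.png',a[:,:])
print(m.current_t())
E
```

```text
strip 6785 [-15.    8.5] [[-14.4, 8.4], [-14.4, 8.4], [-14.9, 8.4], [-14.9, 8.4]]
grip [[-9.9, -20.0, 175.7], [3.6, 21.8, 181.0]]
prong -1 -1 257 [[-23.8, -121.3], [-15.1, -107.8]]
prong -1 1 235 [[17.1, -121.4], [25.9, -107.6]]
prong 1 -1 235 [[-24.0, 108.0], [-15.9, 121.6]]
prong 1 1 215 [[16.9, 107.9], [25.2, 121.3]]
strip 4531 [-15.2   8.1] [[-14.9, 8.0], [-14.9, 7.8], [-15.2, 7.6], [-15.0, 7.8]]
grip [[-10.2, -19.5, 174.3], [3.2, 21.2, 181.1]]
prong -1 -1 201 [[-23.9, -121.2], [-15.2, -107.4]]
prong -1 1 190 [[17.0, -121.4], [25.8, -107.4]]
prong 1 -1 152 [[-24.1, 108.1], [-15.9, 121.5]]
prong 1 1 22 [[16.7, 108.1], [25.5, 110.1]]
64.6333
```

View pics/chk_a2.png

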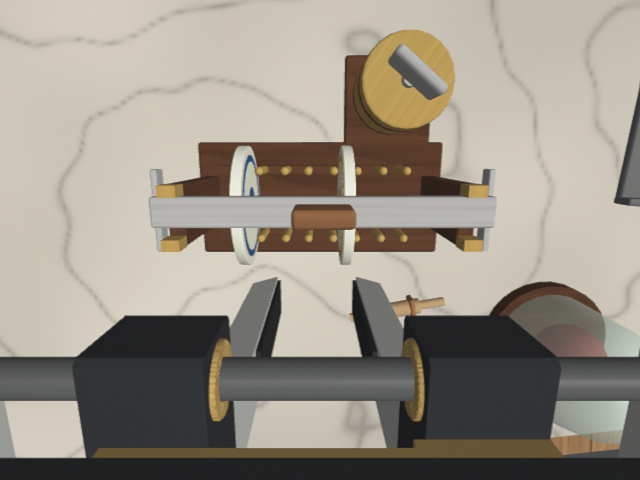

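The bar is home in both forks with its lips outside, but it sits against the −x prongs, about 4 mm off the middle of the forks' play. I'll slide it to the middle with a light push, without lifting or gripping it.

```bash
python3 - <<'E'
from bar import *
R=Rr@Rn.from_euler('z',np.pi/2).as_matrix()@Rn.from_euler('x',np.pi).as_matrix()
g=lambda z:tcp(rk(.3,1,z),R)
m.gripper_to(40);m.move_pose(g(260),rv(R))
print('in',m.movel(g(173),v=80,max_force=6),np.round(m.current_wrist_force(),1))
m.gripper_to(15.5);print(m.current_gripper_width(),np.round(m.current_wrist_force(),1))
m.gripper_to(36);m.movel(g(290),v=100)
m.move_pose([620,-240,360],rv(RV));w=cap('wrist');save(w,'end')
Q=(cloud(w)-RC)@Rr;H=hsv(w)
s=Q[(Q[...,2]>140)&(Q[...,2]<150)&(abs(Q[...,0])<24)&(abs(Q[...,1])<100)&(H[...,1]<50)]
print('strip',np.percentile(s[:,0],[1,99]).round(1),np.median(s[:,2]))
s=Q[(Q[...,2]>174)&(Q[...,2]<188)&(abs(Q[...,0])<30)&(abs(Q[...,1])<50)&(H[...,1]>60)];print('grip',np.percentile(s,[1,99],0).round(1).tolist())
W=cloud(w);P=W[(W[...,2]>140)&(W[...,2]<152)&(np.hypot(W[...,0]-504,W[...,1]+151)<45)];print('key',cv2.minAreaRect(P[:,:2].astype(np.float32)))
m.move_pose([300,-100,420],rv(RV));print(m.current_t())
c=cap('scene');save(c,'es');c=cap('side');save(c,'ed')
a=cv2.resize(cv2.imread('pics/es.png')[200:380,40:300],(433,300));b=cv2.resize(cv2.imread('pics/ed.png')[270:450,270:470],(333,300))
cv2.imwrite('pics/efin.png',np.hstack([a,b]))
E
```

```text
in False [-1.1 -0.5  0.8]
15.394906494018295 [-3.1 -0.2  3.2]
strip [-14.9   8.8] 143.53128450991574
grip [[-9.8, -20.1, 175.7], [3.9, 22.0, 181.0]]
key ((504.91455078125, -150.983642578125), (45.909889221191406, 9.461385726928711), 43.47677230834961)
72.75
```

View pics/efin.png

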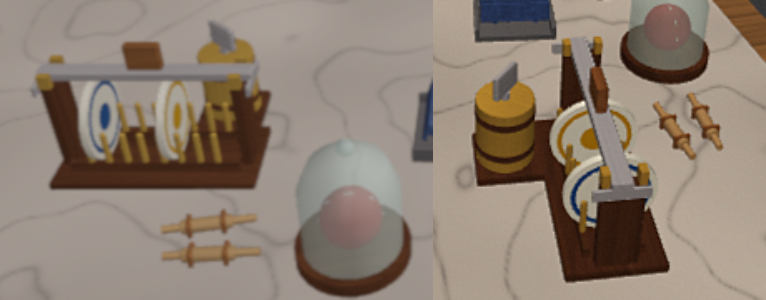

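```bash
python3 -c "
from station import manip as m
m.hold(0.5);print(m.current_t());m.close_job()"
```

```text
73.35
the job is handed in; nothing more can be done
```

The job is handed in at 73 s of the 210 s allowed. By my last checks everything is in place, except that the keeper bar sits a few millimetres off centre across the forks.

- **Plates:** only the blue and yellow plates were present. Blue stands in slot 0 and yellow in slot 2, both upright in the final pictures.
- **Bar:** it had been knocked aside, so I found it again before picking it up. It rests flat on both fork floors with the grip up and the lips outside the posts. Along its length it is centred to about 1 mm.
- **Bar off centre:** across the forks it lies about 3 to 4 mm towards the drum side, against the prongs. That is within the forks' ±4 mm play. My one attempt to push it to the middle made no difference: the jaws closed to the commanded width, yet the camera afterwards showed it still off by about the same. An early partial view right after release had shown only 1 mm. I could not explain the disagreement and left it.
- **Key:** it is wound to the stop. Torque rose to about 0.6 N m there, and the blade reads 43.5° where the stop should be at 43.2°.

I did not touch the bails or the spike key. The final pictures cover the bails but not the spike key.

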